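Roll the pipe stub into the blue V-block

TASK

Roll the steel pipe stub with the red band along the wooden board by pushing its side until it drops into the blue V-block, then push it endways along the groove until it meets the yellow stop. Push it only with the fingertips or the outside of the fingers, gently: never grip, lift or tip it, and leave the other things where they are. Finish with the pipe at rest in the block and the hand clear.

Things in the scene. Friction and masses are not known exactly. Their poses are not given: they have to be found in the camera images.
- pipe_center (a point): Centre of the loose steel pipe stub: a plain round bar 40 mm in diameter and 120 mm long, about 0.3 to 0.45 kg, closed dark ends, a red band round the middle. Its x axis runs along the pipe (y and z turn as it rolls). At the start it lies on the board, its axis 50 mm above the bench and roughly parallel to the grooves (within 10 degrees), and it rolls freely.
- board: Fixed wooden loading board, 240 x 240 mm and 30 mm thick, its top flush with the tops of the two V-blocks at its +y and -y edges. Origin at the centre of its underside on the bench; its x axis is parallel to the grooves, and the pipe rolls along its y axis.
- seat (a point): Where the pipe's centre lies when fully home in the blue V-block: down in the groove, end against the yellow stop; 40 mm above the bench. x runs along the groove towards the stop, y across it, z up. At the board's +y or -y edge (it changes): (-10, +150 or -150) mm in the board's axes. The stop's face is 60 mm ahead of this point along x; the pipe starts 20 to 40 mm short of it.
- blue_block: Fixed blue V-block, origin under it on the bench, 10 mm ahead (+x) of the seat: 60 mm wide, 30 mm high, from 105 mm behind its origin to 50 mm ahead, with a 90 degree groove 36 mm wide and 18 mm deep along x. A slowly rolled pipe drops in and squares itself; above 0.3 m/s it may roll out. The yellow stop plate is 44 mm wide, 62 mm high. Oiled: sliding the seated pipe takes 1 to 4 N.
- grey_block: The other, fixed grey V-block at the opposite edge of the board, of the same size, with no stop; not to be used. Origin under its middle on the bench.
- copper_pipe: Copper pipe, 40 mm in diameter and 100 mm long, lying loose in the grey V-block; origin at its centre, x along it. Leave alone.
- screwdriver: Screwdriver with a yellow handle on the bench to the right of the board. Leave alone.
- wrench: Steel wrench on the bench to the left, nearer the robot than the board. Leave alone.
- coupling: Upright brass and steel coupling, 50 mm high, on the bench to the left of the board. Leave alone.
- oil_bottle: Green bottle with a red cap, 56 mm in diameter, 150 mm high, on the bench to the left beyond the board. Leave alone.
- die_bowl: Metal bowl, 130 mm across and 55 mm high, on the bench to the right beyond the board. Leave alone.
There are look-alikes about, which are no part of the job. Leave any purple look-alike of the part that bears pipe_center alone.

How it is judged (in metres and radians):
On the way:
1. the pipe has been rolled into the groove of the blue V-block (y of pipe_center in the frame of seat between -0.004 and 0.004 m and z of pipe_center in the frame of seat between -0.004 and 0.004 m and angle between the x axis of pipe_center and the x axis of seat, either way round below 0.05 rad), for 0.2 s.
At the end, for the whole second after the job is handed in: The pipe lies at rest in the groove of the blue V-block (centre within 4 mm across and in height, axis within 0.05 rad) with its end against the yellow stop (within 4 mm) (all of step 1 and x of pipe_center in the frame of seat between -0.004 and 0.004 m and linear speed of pipe below 0.01 m/s and angular speed of pipe below 0.2 rad/s); the robot touches nothing.
It fails at once if the pipe is lifted (its centre rises more than 12 mm above its height on the board) (height (world z) of pipe_center above 0.062 m).
It fails at once if the pipe falls off the board or the block (height (world z) of pipe_center below 0.03 m).
It fails at once if the pipe is tipped by more than about 20 degrees (angle between pipe_center's own x axis and vertical below 1.22 rad or angle between pipe_center's own x axis and vertical above 1.92 rad).
It fails at once if the fingers press or squeeze the pipe with more than 35 N, or with more than 15 N while it is still on the board (contact force between the fingers and pipe above 35 N or (contact force between the fingers and pipe above 15 N and height (world z) of pipe_center above 0.047 m)).
It fails at once if one of the other loose things (copper pipe, screwdriver, wrench, brass coupling, oil bottle, metal bowl) is moved more than 20 mm (distance of any of copper_pipe, screwdriver, wrench, coupling, oil_bottle, die_bowl from where it was at the start of the episode above 0.02 m).
It also fails if it takes over 48 s, if anything falls off the work surface, if the arm or the gripper's body presses on something with over 40 N, if the wrist force passes 120 N, or if a joint passes its speed limit or range.

ROBOT

A 6-joint arm with a two-finger parallel gripper is mounted at the origin on the work surface. World frame = base frame: x ahead of the robot, y to its left, z up, the work surface at z = 0. Lengths are in mm, angles in degrees, forces in N, time in s.
With the tool pointing down it reaches from about 350 to 850 mm from the base axis. Payload 8.1 kg.
Tool frame: the origin (TCP) lies between the finger pads; the fingertips stand 22 mm ahead of it and the grasp point (between the pads) lies 3 mm ahead of it; z points along the fingers, y is the direction in which the jaws open and shut (so a half turn about z gives the same grasp; the last joint's range is limited). The gripper opens to 85 mm and grips with 20 to 120 N. Pads are 22 mm wide; open, the fingers measure 114 mm over their backs; the gripper's body (76 mm by 85 mm) begins 54 mm behind the grasp point. The pads swing forward as they close: fully open they stand 13 mm farther back than shut.
Start: joints at [-77.143, 7.471, 85.268, -0, 87.261, -4.893], TCP at [182.941, -571.435, 214.492] pointing down, gripper open.
Joint ranges: [-169.43, 169.43], [-51.17, 129.36], [1.28, 143.12], [-76.62, 256.62], [0, 156.53], [-152.29, 152.29]. Speed limits (degrees/s): [136.94, 136.94, 159.86, 180, 180, 180].

INTERFACE

Orientations are given as [roll, pitch, yaw] about the fixed x, y, z axes, in that order (R = Rz(yaw) Ry(pitch) Rx(roll)).
In Python, from bench import r gives the robot as it stands.
- The arm moves only by the tool drive_tool, never from a script. Its argument "moves" is a list of rows, each a list of 2 entries, a list of its own where there are three numbers: the shift along the world's x, y, z in mm, then the turn about the world's z in degrees. A call has exactly 8 rows; each row is the pose to reach, as a shift and turn from the pose commanded when the call began; what a row does not reach only later rows make up. A row lasts 1/12 s, in which the tool goes at most 41.7 mm and 7.16 degrees, less where a joint would pass 70% of its speed; a pose out of reach is approached as far as the arm can. A call with a gripper value outside its range is refused whole. "fingers" is the finger opening in mm, from 0 to 85.4, set as the call begins (left out, the last holds). The fingers move at their own pace and stop on an object; "squeeze" is the grip in N (left out, the last holds). Time passes only in rows, so rows that repeat a pose let the fingers close, or fill a call up. It gives the time, the measured TCP pose, the force and the opening at its end, in the units of the state.
- r.sense(): the state, without advancing time (a new reading comes with each control period).
- r.snapshot(name): name is "scene" or "top" or "wrist"; returns a dict with "pixels" (400x640x3 uint8, red, green, blue), "camera_matrix" (3x3 intrinsics, pixels), "xyz" and "orientation" of the camera in the world. Camera axes: x right, y down, z forward; pixel columns grow to the right and rows downward; lengths in mm; the calibration is good to about 2 mm. A picture is of the moment at which its call begins. There is no depth.
- r.hand_in(): hands the job in, once; it reports no verdict.
The state is a dict: "time": time; "joint_pos": joint angles; "qd": joint speeds; "joint_efforts": joint torques, N m; "tool_pos": TCP position; "tcp_rot": TCP orientation; "ft_force": force on the tool from outside, world axes, zero at the start; "wrist_torque": the same for the moment, N m; "finger_gap": finger opening in mm.
Only numpy, scipy, OpenCV 4.12 (cv2) and the standard library are available. Lean on these libraries where they do the work, as an engineer would, in place of code of your own. Each camera call takes 0.05 s, during which the arm holds its last target.

## Working session

There is one attempt and no reset: what is moved stays moved. The work goes in short steps, Python scripts to look and compute and a tool call to move; the robot and the scene stay as the last step left them, time stands still between calls to the robot, and variables do not carry over. Pictures are saved under pics/ and viewed, and the job is handed in when it is done.

Besides the shell and the picture viewer there is one more tool, called after "Call:" in YAML: its name, and indented under it one key for each argument. drive_tool: Moves the arm, as the interface text tells. Its arguments: {"type":"object","properties":{"moves":{"type":"array","items":{"type":"array"}},"fingers":{"type":"number"},"squeeze":{"type":"number"}},"required":["moves"]}

```bash
mkdir -p pics; cat > h.py <<'E'
import numpy as np, cv2, pickle
from scipy.spatial.transform import Rotation as R
def cam(s):
    o=s["orientation"]; o=np.array(o,float)
    M=o if o.shape==(3,3) else R.from_euler('xyz',o,degrees=True).as_matrix()
    return np.array(s["camera_matrix"]),M,np.array(s["xyz"],float)
def ray(s,uv,z):
    K,M,c=cam(s); d=M@np.linalg.inv(K)@np.array([uv[0],uv[1],1.0]); return c+d*(z-c[2])/d[2]
def proj(s,p):
    K,M,c=cam(s); q=K@(M.T@(np.array(p)-c)); return q[:2]/q[2]
def save(s,n): cv2.imwrite(f"pics/{n}.png",s["pixels"][:,:,::-1])
E
python3 - <<'E'
from bench import r
from h import *
d={}
for n in ("scene","top"):
    s=r.snapshot(n); save(s,n+"0"); d[n]=s; print(n,s["camera_matrix"],s["xyz"],s["orientation"])
pickle.dump(d,open("s0.pkl","wb")); print(r.sense())
E
```

```text
scene [[458.47220749   0.         323.9211092 ]
 [  0.         458.47220749 206.1710162 ]
 [  0.           0.           1.        ]] [1258.34450353  931.893985   1000.95004362] [-129.337309      0.9098068   143.78072735]
top [[388.66455275   0.         321.78742596]
 [  0.         388.66455275 194.11143876]
 [  0.           0.           1.        ]] [ 365.987791     24.8348408  1122.44907266] [-166.67509799   -0.25825238  -94.76271656]
{'time': 0.1, 'joint_pos': array([-7.71431598e+01,  7.51050057e+00,  8.53238590e+01,  1.53314987e-03,
        8.72631985e+01, -4.89419317e+00]), 'qd': array([-0.02442048, -0.11166194, -0.15617381,  0.04528547,  0.09489992,
        0.02612314]), 'joint_efforts': array([ 6.93813454e-04, -5.70950031e+01, -5.01943731e+01, -1.94122013e-04,
        8.17050459e-03,  1.00760381e-06]), 'tool_pos': array([ 182.82864783, -570.90227359,  213.54444495]), 'tcp_rot': array([-1.79902928e+02, -9.84894615e-03,  1.77509506e+01]), 'ft_force': array([-1.13013658, -0.24900483, -0.37189849]), 'wrist_torque': array([0.04668263, 0.01904277, 0.02008708]), 'finger_gap': 85.3674602614329}
```

View pics/scene0.png

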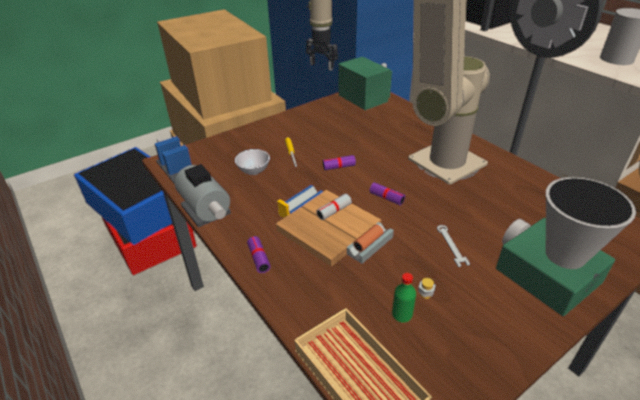

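View pics/top0.png

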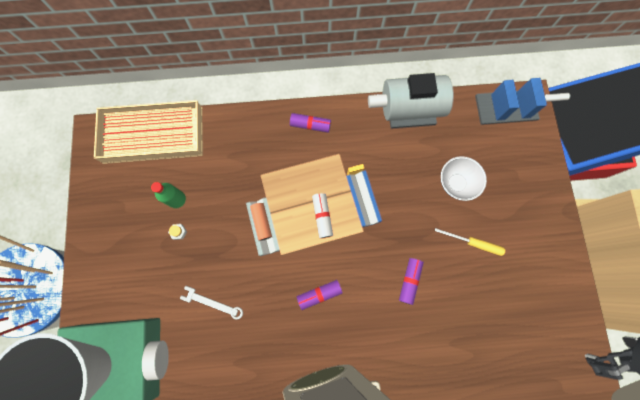

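The top view shows the board at about (312,203). The blue V-block is on its right (365,197), with the yellow stop at its far end (356,168). The grey block with the copper pipe is on the left (262,225).

Pipe candidates with a red band in the top view are grey steel on the board at (322,215) and purple ones at (310,123), (319,295) and (412,281). The grey one on the board fits the description, and the purple ones are look-alikes. I'll confirm this in an enlarged crop.

```bash
python3 - <<'E'
from h import *
d=pickle.load(open("s0.pkl","rb"))
t=d["top"]["pixels"][145:265,240:390,::-1]; cv2.imwrite("pics/topcrop.png",cv2.resize(t,None,fx=5,fy=5,interpolation=cv2.INTER_CUBIC))
t=d["scene"]["pixels"][175:270,270:400,::-1]; cv2.imwrite("pics/scenecrop.png",cv2.resize(t,None,fx=6,fy=6,interpolation=cv2.INTER_CUBIC))
E
```

```text
(no output)
```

View pics/topcrop.png

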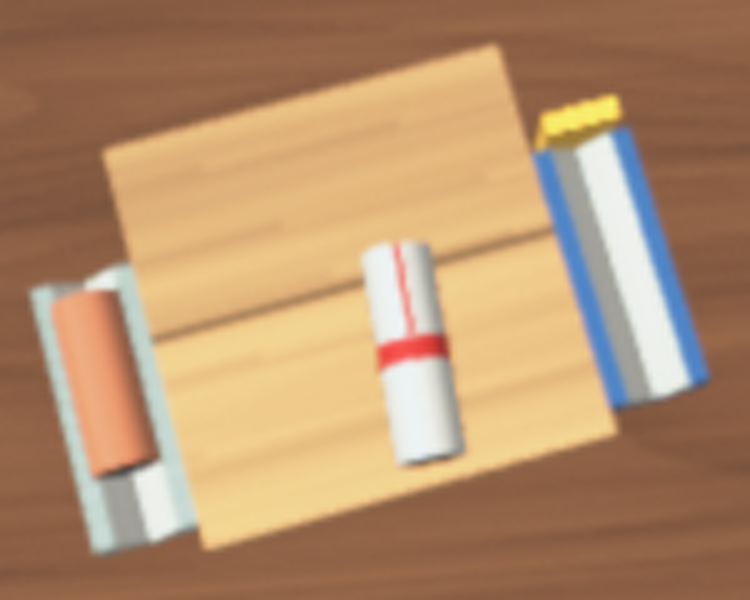

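View pics/scenecrop.png

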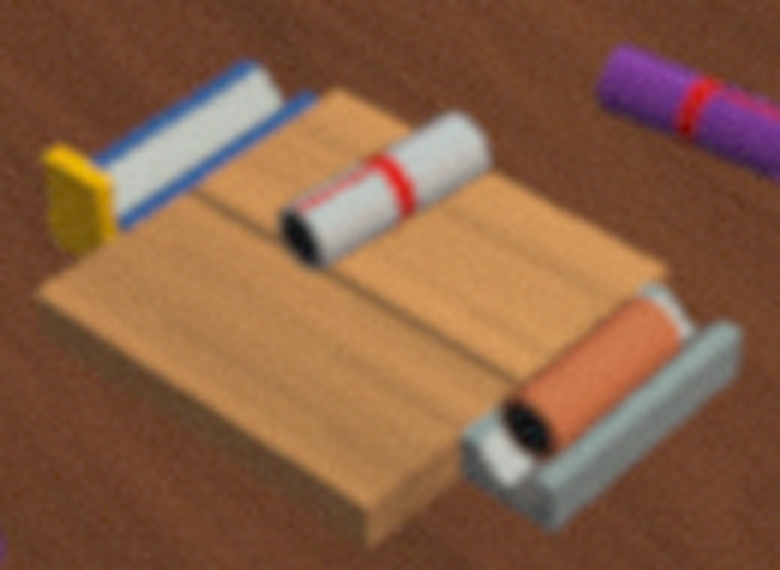

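```bash
python3 - <<'E'
from h import *
d=pickle.load(open("s0.pkl","rb")); s=d["top"]
P=lambda u,v:(u/5+240-0.4,v/5+145-0.4)
hsv=cv2.cvtColor(s["pixels"],cv2.COLOR_RGB2HSV)
# board corners (top, z=30)
C=np.array([ray(s,P(*c),30) for c in [(104,150),(498,45),(616,433),(205,550)]])
print("board corners",C.round(0).tolist(),"sides",[np.linalg.norm(C[i]-C[(i+1)%4]).round(1) for i in range(4)])
c=C.mean(0); 
ux=(C[0]-C[3]+C[1]-C[2]); ux/=np.linalg.norm(ux); th=np.degrees(np.arctan2(ux[1],ux[0]))
uy0=(C[0]-C[1]+C[3]-C[2]); th2=np.degrees(np.arctan2(-uy0[0],uy0[1]))
print("board",c.round(1),th,th2)
a=np.radians((th+th2)/2); X=np.array([np.cos(a),np.sin(a),0]);Y=np.array([-np.sin(a),np.cos(a),0])
seat=c-10*X-150*Y; seat[2]=40; print("seat",seat.round(1),"ang",np.degrees(a))
# stop face top and block check: block far-right & near corners
for n,q,z in [("stop TL",(545,112),62),("stop TR",(620,95),62),("blk nearL",(615,408),30),("blk nearR",(708,380),30)]:
    p=ray(s,P(*q),z); print(n,p.round(0),"rel seat",(p-seat)@X,(p-seat)@Y)
# pipe: 4 silhouette corners at about z=50
q=[(362,250),(428,241),(463,455),(400,465)]
p=np.array([ray(s,P(*x),50) for x in q]); f=(p[0]+p[1])/2;n=(p[2]+p[3])/2
print("pipe",((f+n)/2).round(1),"len",np.linalg.norm(f-n),"ang",np.degrees(np.arctan2(*(f-n)[1::-1])), "rel seat",((f+n)/2-seat)@X,((f+n)/2-seat)@Y, "wid",np.linalg.norm(p[0]-p[1]))
# scene check
s2=d["scene"]; P2=lambda u,v:(u/6+270-.4,v/6+175-.4)
C2=np.array([ray(s2,P2(*x),30) for x in [(340,90),(668,270),(370,510),(38,292)]]); print("scene board",C2.round(0).tolist(),C2.mean(0))
red=cv2.inRange(s2["pixels"],(150,0,0),(255,90,90)); 
np.savez("geo.npz",seat=seat,X=X,Y=Y,c=c)
E
```

```text
board corners [[697.0, 172.0, 30.0], [742.0, -63.0, 30.0], [507.0, -108.0, 30.0], [460.0, 127.0, 30.0]] sides [np.float64(239.9), np.float64(239.8), np.float64(239.8), np.float64(240.4)]
board [601.4  32.   30. ] 10.814987390947834 11.041238100442884
seat [ 620.  -117.2   40. ] ang 10.928112745695358
stop TL [689. -84.  62.] rel seat 73.92275160752173 19.90709553508794
stop TR [ 695. -127.   62.] rel seat 72.11446344369755 -24.30529199579181
blk nearL [ 521. -109.   30.] rel seat -95.87314505100781 26.722178165959168
blk nearR [ 532. -164.   30.] rel seat -94.80126914941127 -28.968348016676423
pipe [559.1   2.7  50. ] len 123.57253638388151 ang 4.7435756046022055 rel seat -37.09072290025369 129.24500650908152 wid 37.79978827652182
scene board [[510.0, -102.0, 30.0], [465.0, 133.0, 30.0], [699.0, 179.0, 30.0], [744.0, -57.0, 30.0]] [604.63999792  38.34814399  30.        ]
```

The crop confirms it: the target is the grey-white pipe with the red band on the board, at top (322,215). The blue block is on the board's -y side. I'll push with both open fingers spread along the pipe so they keep it square. First I'll move to the pipe's +y side, high up.

Call:
drive_tool:
  moves:
    - [[372, 631, 50], 77]
    - [[372, 631, 50], 77]
    - [[372, 631, 50], 77]
    - [[372, 631, 50], 77]
    - [[372, 631, 50], 77]
    - [[372, 631, 50], 77]
    - [[372, 631, 50], 77]
    - [[372, 631, 50], 77]
  fingers: 60

```text
time: 0.77
tool_pos: [352.2, -283.0, 237.0]
tcp_rot: [-180.0, -0.0, 75.4]
ft_force: [0.4, -0.8, 0.3]
finger_gap: 60.2
```

Call:
drive_tool:
  moves:
    - [[203, 343, 0], 19.3]
    - [[203, 343, 0], 19.3]
    - [[203, 343, 0], 19.3]
    - [[203, 343, 0], 19.3]
    - [[203, 343, 0], 19.3]
    - [[203, 343, 0], 19.3]
    - [[203, 343, 0], 19.3]
    - [[203, 343, 0], 19.3]

```text
time: 1.43
tool_pos: [522.0, 4.1, 236.9]
tcp_rot: [-180.0, 0.0, 94.4]
ft_force: [0.9, -0.5, -0.5]
finger_gap: 59.6
```

Call:
drive_tool:
  moves:
    - [[33, 57, 0], 0]
    - [[33, 57, 0], 0]
    - [[33, 57, 0], 0]
    - [[33, 57, 0], 0]
    - [[33, 57, 0], 0]
    - [[33, 57, 0], 0]
    - [[33, 57, 0], 0]
    - [[33, 57, 0], 0]

```text
time: 2.1
tool_pos: [554.4, 57.9, 237.4]
tcp_rot: [180.0, 0.0, 94.3]
ft_force: [-0.3, -0.3, 0.4]
finger_gap: 60.2
```

```bash
python3 - <<'E'
from bench import r
from h import *
d={}
s=r.snapshot("wrist"); save(s,"wrist1"); d["wrist"]=s; print(s["camera_matrix"],s["xyz"],s["orientation"])
pickle.dump(d,open("s1.pkl","wb")); q=r.sense();print(q["time"],q["tool_pos"],q["tcp_rot"],q["joint_pos"])
E
```

```text
[[276.52279199   0.         319.12160977]
 [  0.         276.52279199 201.96307972]
 [  0.           0.           1.        ]] [548.44533992 141.05647704 396.64977539] [ 1.60927861e+02 -1.56340228e-02  4.26282010e+00]
2.15 [554.48875028  58.02078169 237.47000367] [1.79975382e+02 3.90145763e-03 9.42633082e+01] [ 7.05988360e-01  3.66550109e-01  9.03092082e+01 -2.36667056e-03
  8.92994295e+01 -3.55729224e+00]
```

View pics/wrist1.png

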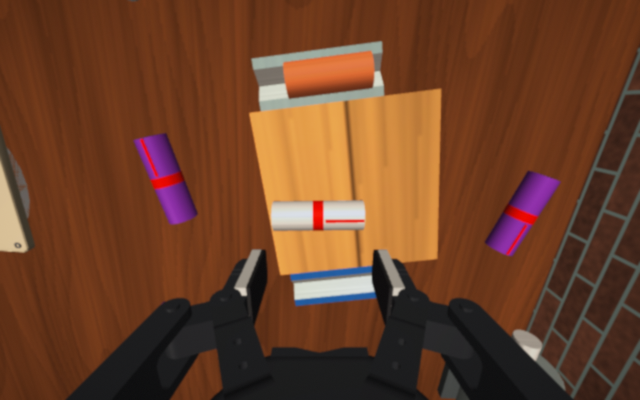

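The wrist view shows the pipe at (318,215), the board corners at about (250,113), (440,89), (438,259) and (281,274), the blue block at (335,287), and the copper pipe at (330,75).

```bash
python3 - <<'E'
from h import *
s=pickle.load(open("s1.pkl","rb"))["wrist"]
C=np.array([ray(s,q,30) for q in [(249,113),(441,89),(438,259),(281,274)]])
print("board",C.round(0).tolist(),C.mean(0).round(1),[np.linalg.norm(C[i]-C[(i+1)%4]).round(1) for i in range(4)])
for i,j in((0,1),(3,2)): v=C[j]-C[i]; print("ang",np.degrees(np.arctan2(v[1],v[0])))
p=np.array([ray(s,q,50) for q in [(271,216),(365,215)]]); print("pipe",p.round(1).tolist(),p.mean(0),np.degrees(np.arctan2(*(p[1]-p[0])[1::-1])),np.linalg.norm(p[1]-p[0]))
p=np.array([ray(s,q,55) for q in [(318,201),(318,230)]]); print("edges",p.round(1).tolist(),p.mean(0))
im=s["pixels"][180:310,220:460,::-1]; cv2.imwrite("pics/wcrop.png",cv2.resize(im,None,fx=3,fy=3,interpolation=cv2.INTER_CUBIC))
E
```

```text
board [[461.0, 127.0, 30.0], [696.0, 172.0, 30.0], [744.0, -63.0, 30.0], [508.0, -107.0, 30.0]] [602.3  32.3  30. ] [np.float64(240.0), np.float64(240.0), np.float64(239.8), np.float64(238.2)]
ang 10.984733004457693
ang 10.56086629252746
pipe [[494.2, -3.3, 50.0], [620.5, 7.6, 50.0]] [557.33858901   2.15802076  50.        ] 4.912540926744876 126.83921591788835
edges [[555.8, 24.5, 55.0], [558.8, -16.9, 55.0]] [557.27475937   3.78277292  55.        ]
```

View pics/wcrop.png

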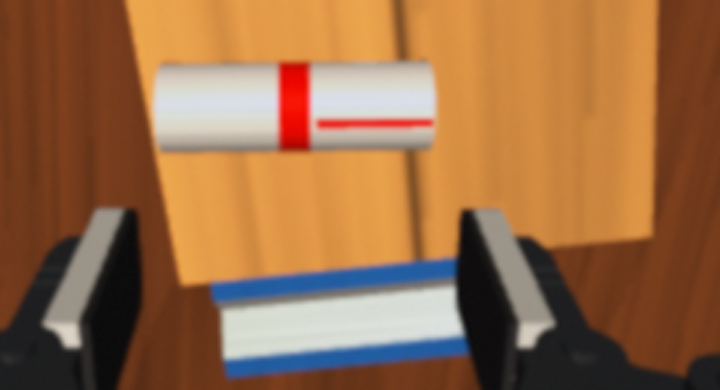

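```bash
python3 - <<'E'
from bench import r
from h import *
q=r.sense(); T=np.array(q["tool_pos"]); M=R.from_euler('xyz',q["tcp_rot"],degrees=True).as_matrix()
w=pickle.load(open("s1.pkl","rb"))["wrist"]
s=r.snapshot("scene"); save(s,"scene1")
for nm,S in (("wrist",w),("scene",s)):
  im=S["pixels"][:,:,::-1].copy(); im=cv2.resize(im,None,fx=4,fy=4,interpolation=cv2.INTER_CUBIC)
  for y in(-30,30):
    for z,c in((0,(0,255,0)),(22,(0,255,255)),(-30,(255,0,255))):
      p=proj(S,T+M@np.array([0,y,z])); print(nm,y,z,p.round(1)); cv2.drawMarker(im,tuple(int(v*4+2) for v in p),c,0,12,2)
  p=proj(S,T)*4; a,b=int(max(p[0]-350,0)),int(max(p[1]-250,0)); cv2.imwrite(f"pics/tip_{nm}.png",im[b:b+500,a:a+700])
E
```

```text
wrist -30 0 [272.1 243.5]
wrist -30 22 [277.1 229.1]
wrist -30 -30 [263.2 269.5]
wrist 30 0 [365.5 243.5]
wrist 30 22 [360.7 229.1]
wrist 30 -30 [374.3 269.5]
scene -30 0 [352.9 161.4]
scene -30 22 [352.8 167.5]
scene -30 -30 [353.2 152.9]
scene 30 0 [337.9 169.1]
scene 30 22 [337.9 175.2]
scene 30 -30 [338.  160.4]
```

View pics/tip_wrist.png

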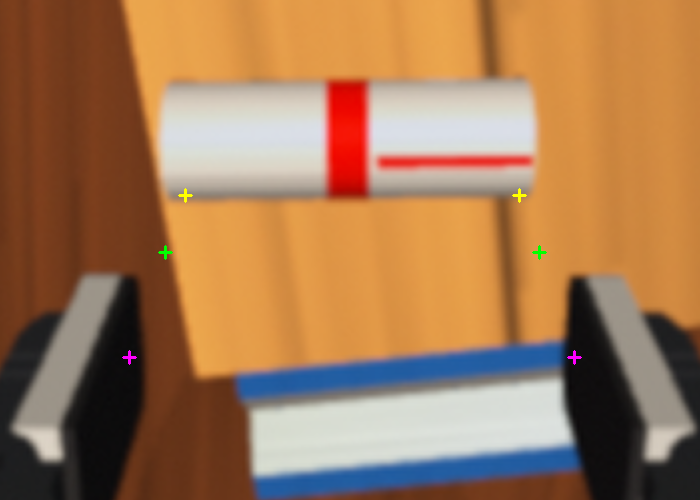

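View pics/tip_scene.png

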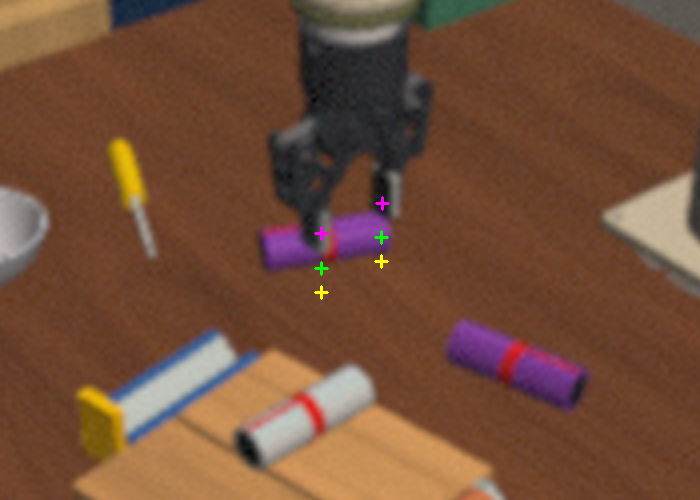

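The tip markers disagree with where the fingertips appear: both views put the tips about 15–20 mm behind the TCP, not 22 mm ahead. I'll descend partway beside the pipe and measure the tip height before I rely on either figure.

Call:
drive_tool:
  moves:
    - [[0, 0, -35], 0.5]
    - [[0, 0, -70], 0.5]
    - [[0, 0, -105], 0.5]
    - [[0, 0, -135], 0.5]
    - [[0, 0, -152], 0.5]
    - [[0, 0, -157], 0.5]
    - [[0, 0, -157], 0.5]
    - [[0, 0, -157], 0.5]

```text
time: 2.87
tool_pos: [555.3, 58.7, 81.4]
tcp_rot: [179.9, 0.0, 94.8]
ft_force: [0.2, -0.2, 1.4]
finger_gap: 59.9
```

```bash
cat > look.py <<'E'
import sys
from bench import r
from h import *
tag=sys.argv[1]; q=r.sense(); T=np.array(q["tool_pos"]); M=R.from_euler('xyz',q["tcp_rot"],degrees=True).as_matrix()
print(q["time"],T.round(1),q["tcp_rot"].round(2),q["ft_force"].round(1),q["finger_gap"])
d={}
for nm in sys.argv[2:]:
  S=r.snapshot(nm); d[nm]=S; f={"scene":5,"top":4,"wrist":2}[nm]
  im=cv2.resize(S["pixels"][:,:,::-1],None,fx=f,fy=f,interpolation=cv2.INTER_CUBIC)
  for z,c in((0,(0,255,0)),(22,(0,255,255))):
    for y in (-q["finger_gap"]/2,q["finger_gap"]/2):
      p=proj(S,T+M@np.array([0,y,z])); cv2.drawMarker(im,tuple(int(v*f+f/2) for v in p),c,0,10,1)
  p=proj(S,T)*f; a,b=int(max(p[0]-350,0)),int(max(p[1]-250,0)); print(nm,"crop origin",a/f,b/f,"x",f); cv2.imwrite(f"pics/{tag}_{nm}.png",im[b:b+500,a:a+700])
pickle.dump(d,open(f"{tag}.pkl","wb"))
E
python3 look.py d1 scene wrist top
```

```text
2.8667 [555.3  58.7  81.4] [179.92   0.    94.83] [ 0.2 -0.2  1.4] 59.89569824464822
scene crop origin 274.6 156.2 x 5
wrist crop origin 142.5 117.5 x 2
top crop origin 214.25 153.25 x 4
```

View pics/d1_scene.png

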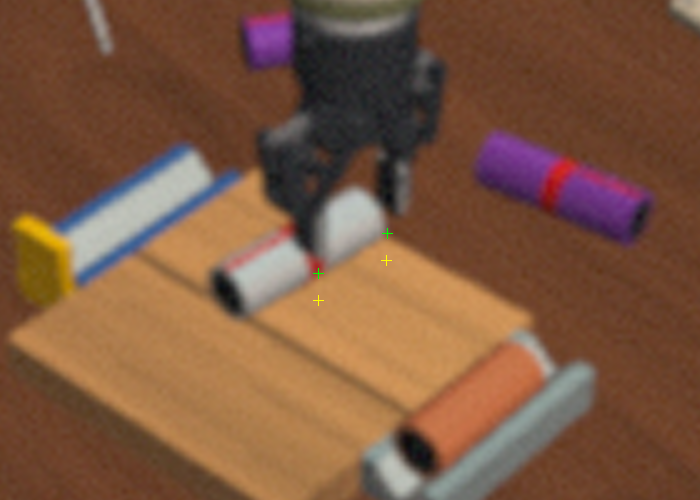

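View pics/d1_top.png

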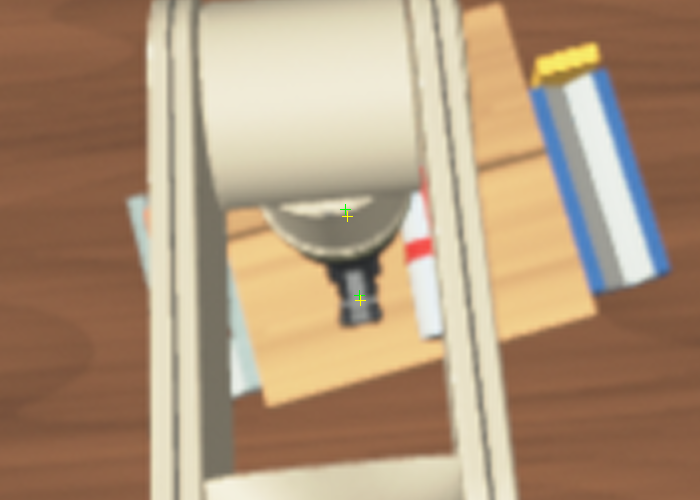

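View pics/d1_wrist.png

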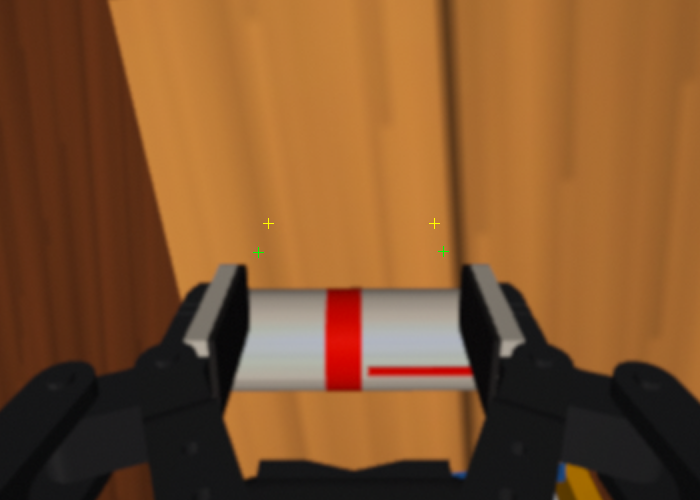

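```bash
python3 - <<'E'
from h import *
d=pickle.load(open("d1.pkl","rb"))
for nm,a,b,f in (("scene",310,175,8),("wrist",250,230,5)):
    im=d[nm]["pixels"][b:b+(60 if nm=="scene" else 100),a:a+(80 if nm=="scene" else 150),::-1]
    cv2.imwrite(f"pics/z_{nm}.png",cv2.resize(im,None,fx=f,fy=f,interpolation=cv2.INTER_CUBIC))
def tri(a,b):
    A=[];B=[]
    for s,uv in((d["scene"],a),(d["wrist"],b)):
        K,M,c=cam(s); v=M@np.linalg.inv(K)@np.array([*uv,1.]); v/=np.linalg.norm(v); P=np.eye(3)-np.outer(v,v); A.append(P);B.append(P@c)
    x=np.linalg.lstsq(np.vstack(A),np.hstack(B),rcond=None)[0]; return x, [proj(d["scene"],x)-a,proj(d["wrist"],x)-b]
print(tri((337,207.8),(375,250)))
E
```

```text
(array([589.4563887 ,  63.58039813,  95.36633213]), [array([0.12916098, 0.11565801]), array([0.2802476 , 0.88031042])])
```

View pics/z_scene.png

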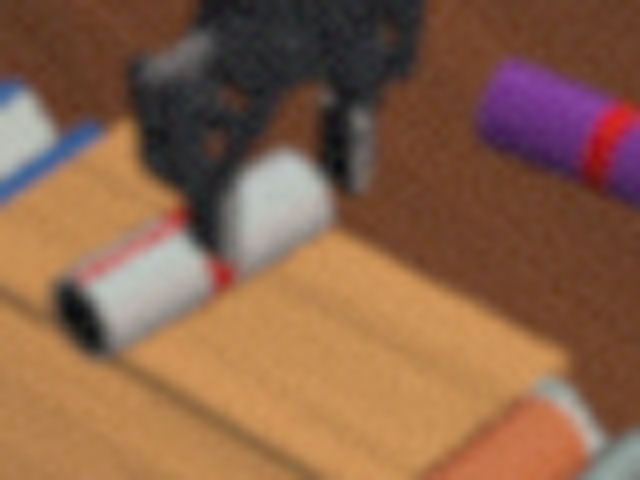

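View pics/z_wrist.png

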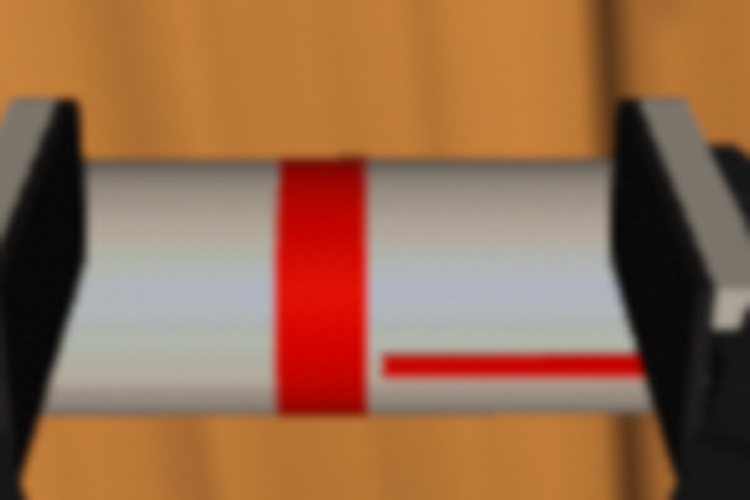

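Triangulating the tip from the scene and wrist views gives z≈95, with the TCP at z=81. So at this opening the tips sit about 14 mm behind the reported TCP. I'll go lower in steps and check force and height each time.

Call:
drive_tool:
  moves:
    - [[0, 0, -5], 0]
    - [[0, 0, -10], 0]
    - [[0, 0, -15], 0]
    - [[0, 0, -20], 0]
    - [[0, 0, -21], 0]
    - [[0, 0, -21], 0]
    - [[0, 0, -21], 0]
    - [[0, 0, -21], 0]

```text
time: 3.68
tool_pos: [554.8, 58.9, 59.4]
tcp_rot: [180.0, 0.0, 94.8]
ft_force: [0.7, -0.2, 0.1]
finger_gap: 60.2
```

```bash
python3 look.py d2 scene wrist
```

```text
3.6833 [554.8  58.9  59.4] [179.99   0.    94.85] [ 0.7 -0.2  0.1] 60.151296047783894
scene crop origin 274.8 161.6 x 5
wrist crop origin 143.5 118.5 x 2
```

View pics/d2_scene.png

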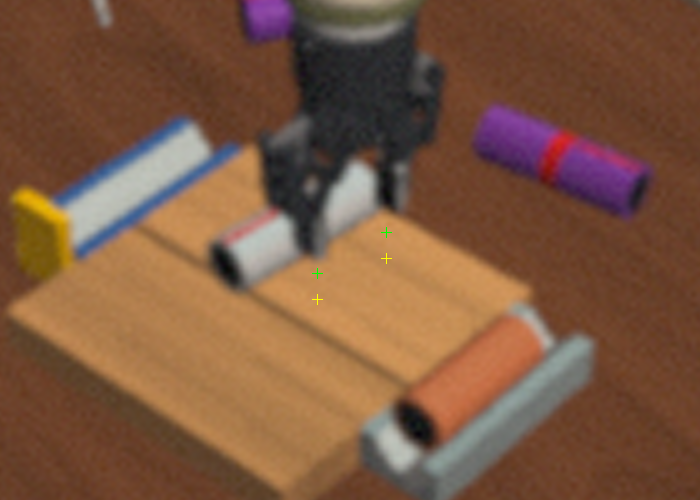

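View pics/d2_wrist.png

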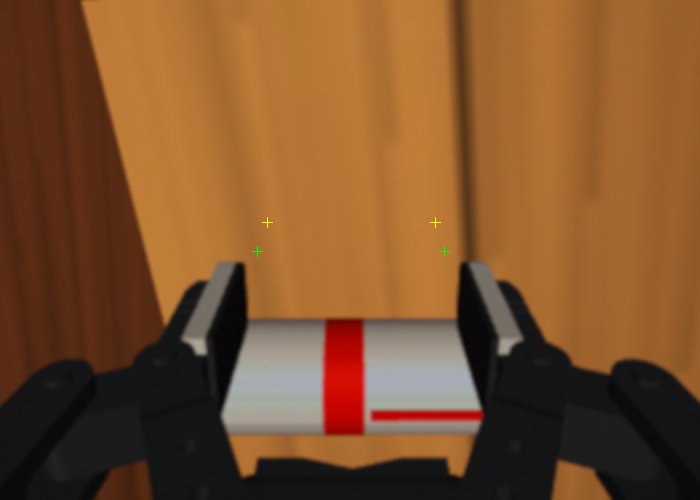

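Call:
drive_tool:
  moves:
    - [[0, 0, -1], 0]
    - [[0, 0, -2], 0]
    - [[0, 0, -4], 0]
    - [[0, 0, -6], 0]
    - [[0, 0, -8], 0]
    - [[0, 0, -8], 0]
    - [[0, 0, -8], 0]
    - [[0, 0, -8], 0]

```text
time: 4.45
tool_pos: [554.6, 58.9, 51.2]
tcp_rot: [-180.0, -0.0, 94.8]
ft_force: [-0.2, -0.6, 0.2]
finger_gap: 60.2
```

Call:
drive_tool:
  moves:
    - [[0, 0, -1], 0]
    - [[0, 0, -1], 0]
    - [[0, 0, -2], 0]
    - [[0, 0, -2], 0]
    - [[0, 0, -3], 0]
    - [[0, 0, -3], 0]
    - [[0, 0, -3], 0]
    - [[0, 0, -3], 0]

```text
time: 5.12
tool_pos: [554.6, 58.9, 48.2]
tcp_rot: [-180.0, -0.0, 94.8]
ft_force: [0.2, 0.2, -0.0]
finger_gap: 60.1
```

Call:
drive_tool:
  moves:
    - [[0, 0, -0.5], 0]
    - [[0, 0, -1], 0]
    - [[0, 0, -1.5], 0]
    - [[0, 0, -2], 0]
    - [[0, 0, -2.5], 0]
    - [[0, 0, -3], 0]
    - [[0, 0, -3.5], 0]
    - [[0, 0, -4], 0]

```text
time: 5.78
tool_pos: [554.6, 58.9, 44.1]
tcp_rot: [-180.0, -0.0, 94.8]
ft_force: [0.7, 0.6, 0.2]
finger_gap: 60.1
```

```bash
python3 look.py d3 scene wrist
```

```text
5.7833 [554.6  58.9  44.1] [-180.     -0.     94.85] [0.7 0.6 0.2] 60.142616988832316
scene crop origin 274.8 165.2 x 5
wrist crop origin 143.5 118.5 x 2
```

View pics/d3_scene.png

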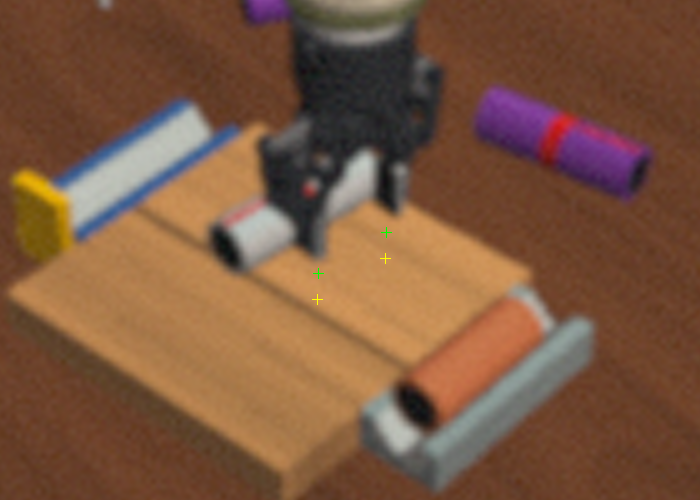

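View pics/d3_wrist.png

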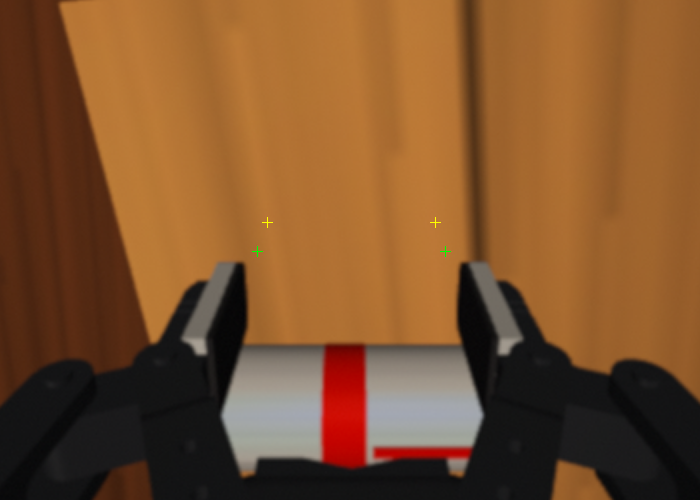

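Call:
drive_tool:
  moves:
    - [[0, 0, -1], 0]
    - [[0, 0, -2], 0]
    - [[0, 0, -3], 0]
    - [[0, 0, -4], 0]
    - [[0, 0, -5], 0]
    - [[0, 0, -6], 0]
    - [[0, 0, -7], 0]
    - [[0, 0, -7], 0]

```text
time: 6.55
tool_pos: [554.4, 58.9, 36.9]
tcp_rot: [-180.0, -0.0, 94.8]
ft_force: [0.6, 0.1, 0.7]
finger_gap: 60.3
```

Call:
drive_tool:
  moves:
    - [[0, 0, -1], 0]
    - [[0, 0, -2], 0]
    - [[0, 0, -3], 0]
    - [[0, 0, -4], 0]
    - [[0, 0, -5], 0]
    - [[0, 0, -6], 0]
    - [[0, 0, -7], 0]
    - [[0, 0, -7], 0]

```text
time: 7.22
tool_pos: [554.4, 58.9, 29.9]
tcp_rot: [-180.0, -0.0, 94.8]
ft_force: [-0.2, 0.5, -0.1]
finger_gap: 59.9
```

```bash
python3 look.py d4 scene
```

```text
7.2167 [554.4  58.9  29.9] [-179.98   -0.     94.85] [-0.2  0.5 -0.1] 59.8623321160318
scene crop origin 274.8 168.6 x 5
```

View pics/d4_scene.png

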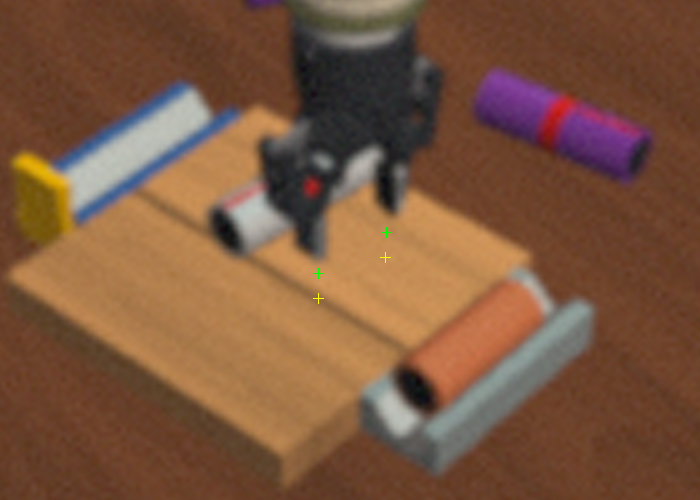

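Even with the TCP level with the board top there is no contact, so the tips really are above it, at about z=44 by vision. Next is a slow push in -y at about 35 mm/s.

Call:
drive_tool:
  moves:
    - [[0.3, -3, 0], 0]
    - [[0.6, -6, 0], 0]
    - [[0.9, -9, 0], 0]
    - [[1.2, -12, 0], 0]
    - [[1.5, -15, 0], 0]
    - [[1.8, -17, 0], 0]
    - [[2, -19, 0], 0]
    - [[2.2, -21, 0], 0]

```text
time: 7.93
tool_pos: [556.8, 37.6, 30.2]
tcp_rot: [-180.0, -0.0, 94.8]
ft_force: [-0.2, -0.3, 0.0]
finger_gap: 60.3
```

Call:
drive_tool:
  moves:
    - [[0.4, -2, 0], 0]
    - [[0.8, -4, 0], 0]
    - [[1.2, -6, 0], 0]
    - [[1.6, -8, 0], 0.3]
    - [[2, -10.5, 0], 0.6]
    - [[2.5, -13, 0], 1]
    - [[3, -15.5, 0], 1.3]
    - [[3.5, -18, 0], 1.6]

```text
time: 8.6
tool_pos: [560.3, 19.6, 30.2]
tcp_rot: [-180.0, 0.0, 96.5]
ft_force: [0.2, 0.2, 0.3]
finger_gap: 60.0
```

```bash
python3 look.py d5 scene wrist
```

```text
8.6 [560.3  19.6  30.2] [-180.      0.     96.48] [0.2 0.2 0.3] 60.04942508958853
scene crop origin 265.8 163.0 x 5
wrist crop origin 143.5 117.5 x 2
```

View pics/d5_scene.png

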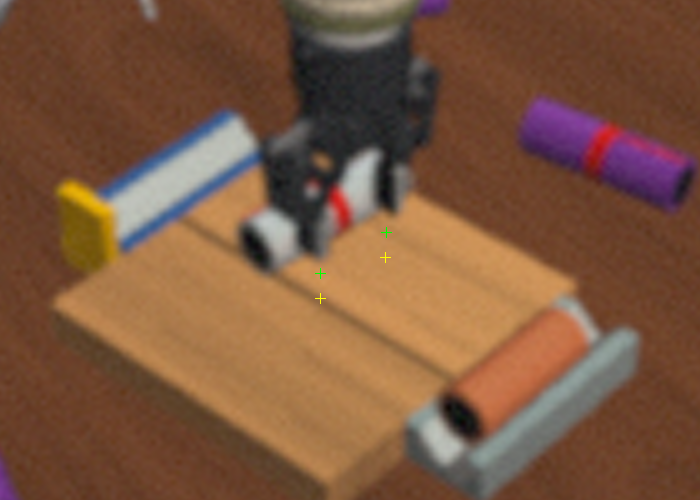

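View pics/d5_wrist.png

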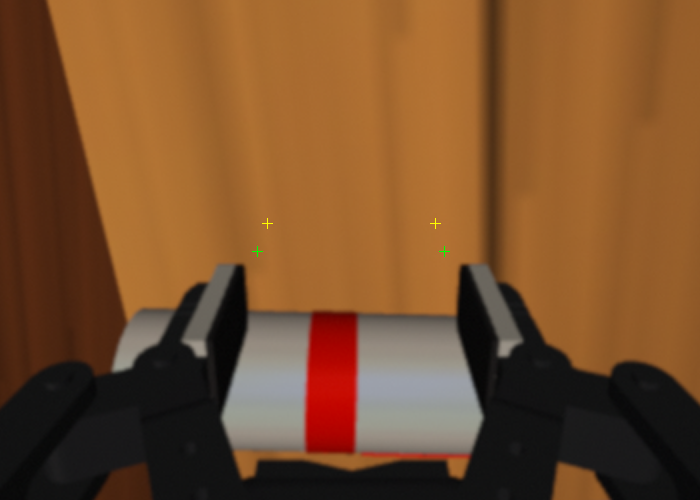

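```bash
cat > pw.py <<'E'
import sys
from h import *
g=np.load("geo.npz"); seat=np.array([620.5,-117,40]);X=g["X"];Y=g["Y"]
def rel(p): p=np.array(p)-seat; return (p@X).round(1),(p@Y).round(1)
if __name__=="__main__":
    s=pickle.load(open("d5.pkl","rb"))["wrist"]
    for n,uv in (("band upper edge",(143.5+335,0)),):pass
    f=lambda u,v:(143.5+u/2,117.5+v/2)
    # upper silhouette tangent: plane approx z~58 ; lower silhouette
    for z in (50,60,70): print(z,[rel(ray(s,f(*q),z)) for q in [(333,312),(331,453)]])
    print("TCP",rel((560.3,19.6,40)))
E
python3 pw.py
```

```text
50 [(np.float64(-38.9), np.float64(136.3)), (np.float64(-44.3), np.float64(83.4))]
60 [(np.float64(-38.0), np.float64(142.9)), (np.float64(-43.0), np.float64(93.8))]
70 [(np.float64(-37.2), np.float64(149.5)), (np.float64(-41.7), np.float64(104.2))]
TCP (np.float64(-33.2), np.float64(145.5))
```

The pipe is rolling with the fingers: its axis is at Y≈112 from the seat, 33 mm ahead of the TCP, and X≈-40. I'll keep going while turning square with the groove.

Call:
drive_tool:
  moves:
    - [[0.4, -3, 0], 0.3]
    - [[0.9, -6, 0], 0.6]
    - [[1.4, -9, 0], 0.9]
    - [[1.9, -12, 0], 1.2]
    - [[2.4, -15, 0], 1.5]
    - [[2.9, -18, 0], 1.8]
    - [[3.4, -21, 0], 2.1]
    - [[4, -24, 0], 2.4]

```text
time: 9.37
tool_pos: [564.4, -4.4, 30.2]
tcp_rot: [180.0, 0.0, 98.9]
ft_force: [-0.3, -0.7, 0.7]
finger_gap: 60.0
```

Call:
drive_tool:
  moves:
    - [[0.5, -3, 0], 0.3]
    - [[1, -6, 0], 0.6]
    - [[1.6, -9, 0], 0.9]
    - [[2.2, -12, 0], 1.2]
    - [[2.8, -15, 0], 1.5]
    - [[3.4, -18, 0], 1.8]
    - [[4, -21, 0], 1.9]
    - [[4.6, -24, 0], 2]

```text
time: 10.03
tool_pos: [569.0, -28.4, 30.2]
tcp_rot: [180.0, 0.0, 100.9]
ft_force: [0.8, 0.1, 0.3]
finger_gap: 60.1
```

```bash
python3 look.py d6 wrist
```

```text
10.0333 [569.  -28.4  30.2] [180.     0.   100.86] [0.8 0.1 0.3] 60.11744991714673
wrist crop origin 143.5 118.5 x 2
```

View pics/d6_wrist.png

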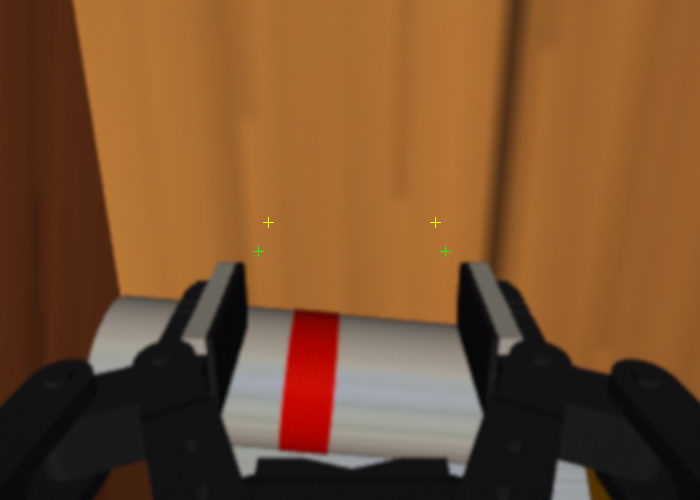

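```bash
python3 - <<'E'
from pw import *
s=pickle.load(open("d6.pkl","rb"))["wrist"]; f=lambda u,v:(143.5+u/2,118.5+v/2)
K,M,c=cam(s)
def tang(uv):  # ray in X,Y,z seat coords at z=50 and slope
    a=np.array(rel(ray(s,uv,50)));b=np.array(rel(ray(s,uv,60))); return a,b-a
for n,up,lo in (("band",(316,311),(304,453)),("right",(455,324),(465,462)),("leftend",(125,296),None)):
    for q,sg in((up,-1),(lo,1)):
        if q is None: continue
        a,d=tang(f(*q)); L=np.hypot(d[1],10); print(n,"Yc",a[1]+sg*20/(10/L),"X at z50/60",a[0],a[0]+d[0])
E
```

```text
band Yc 63.12594757835731 X at z50/60 -44.0 -43.2
band Yc 62.599999999999994 X at z50/60 -49.1 -48.0
right Yc 58.2868887685326 X at z50/60 -3.0 -5.2
right Yc 59.137391188758556 X at z50/60 3.5 0.7999999999999998
leftend Yc 68.66189516902847 X at z50/60 -99.3 -94.6
```

The pipe centre is at X≈-45, Y≈63, about 5° skewed. The groove should square that on the drop. Continuing.

Call:
drive_tool:
  moves:
    - [[0.5, -3, 0], 0]
    - [[1, -6, 0], 0]
    - [[1.6, -9, 0], 0]
    - [[2.2, -12, 0], 0]
    - [[2.8, -15, 0], 0]
    - [[3.4, -18, 0], 0]
    - [[4, -21, 0], 0]
    - [[4.6, -24, 0], 0]

```text
time: 10.75
tool_pos: [573.6, -52.4, 30.2]
tcp_rot: [180.0, 0.0, 100.8]
ft_force: [-0.5, -0.8, 0.2]
finger_gap: 59.9
```

Call:
drive_tool:
  moves:
    - [[0.5, -2.5, 0], 0]
    - [[1, -5, 0], 0]
    - [[1.5, -7.5, 0], 0]
    - [[2, -10, 0], 0]
    - [[2.5, -12.5, 0], 0]
    - [[2.9, -15, 0], 0]
    - [[3.4, -17.5, 0], 0]
    - [[3.8, -20, 0], 0]

```text
time: 11.42
tool_pos: [577.3, -72.3, 30.2]
tcp_rot: [-180.0, -0.0, 100.8]
ft_force: [1.0, 0.5, -0.2]
finger_gap: 60.0
```

```bash
python3 look.py d7 wrist scene
```

```text
11.4167 [577.3 -72.3  30.2] [-180.     -0.    100.85] [ 1.   0.5 -0.2] 60.00824629010818
wrist crop origin 143.5 118.5 x 2
scene crop origin 245.4 151.0 x 5
```

View pics/d7_wrist.png

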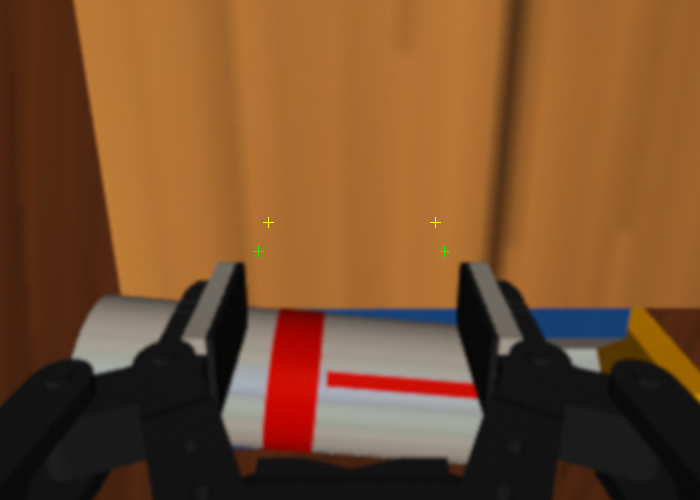

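View pics/d7_scene.png

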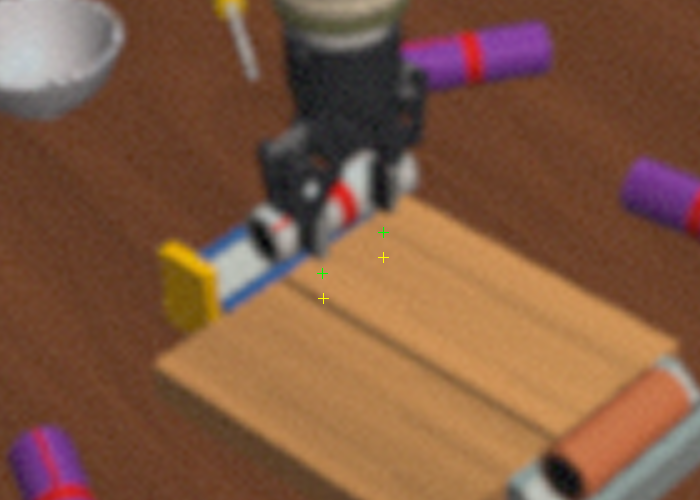

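Call:
drive_tool:
  moves:
    - [[0.2, -1, 0], 0]
    - [[0.4, -2, 0], 0]
    - [[0.6, -3, 0], 0]
    - [[0.8, -4, 0], 0]
    - [[1, -5, 0], 0]
    - [[1.2, -6, 0], 0]
    - [[1.4, -7, 0], 0]
    - [[1.6, -8, 0], 0]

```text
time: 12.18
tool_pos: [579.0, -80.2, 30.2]
tcp_rot: [180.0, 0.0, 100.8]
ft_force: [0.5, 0.0, -0.3]
finger_gap: 60.0
```

```bash
python3 look.py d8 wrist scene
```

```text
12.1833 [579.  -80.2  30.2] [180.     0.   100.85] [ 0.5  0.  -0.3] 60.04116310274722
wrist crop origin 143.5 118.5 x 2
scene crop origin 243.6 150.0 x 5
```

View pics/d8_wrist.png

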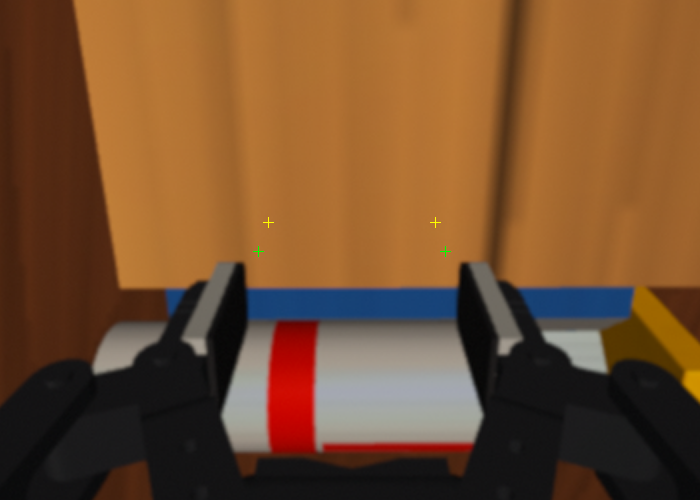

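View pics/d8_scene.png

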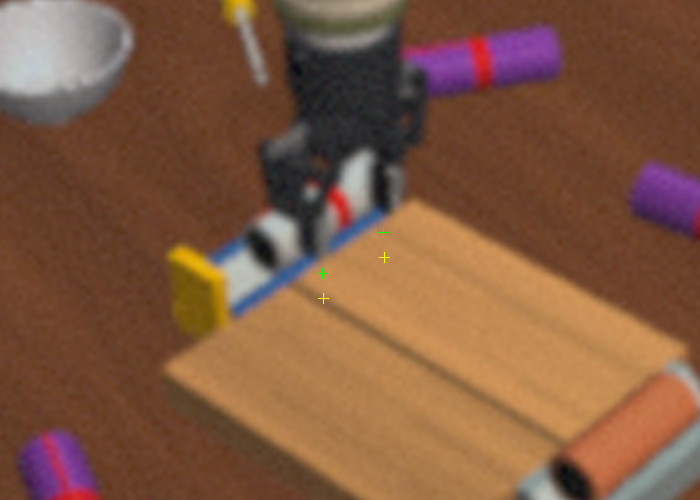

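The pipe has dropped in and squared itself. Next I'll measure it and back the hand off in +y.

Call:
drive_tool:
  moves:
    - [[-1, 5, 0], 0]
    - [[-3, 15, 0], 0]
    - [[-5, 25, 10], 0]
    - [[-6, 30, 30], 0]
    - [[-6, 30, 60], 0]
    - [[-6, 30, 85], 0]
    - [[-6, 30, 100], 0]
    - [[-6, 30, 100], 0]
  fingers: 0

```text
time: 12.95
tool_pos: [575.7, -49.3, 136.0]
tcp_rot: [179.6, 0.1, 100.9]
ft_force: [1.1, 0.6, -0.3]
finger_gap: 0.3
```

```bash
python3 look.py d9 wrist scene; python3 - <<'E'
from pw import *
s=pickle.load(open("d8.pkl","rb"))["wrist"]; f=lambda u,v:(143.5+u/2,118.5+v/2)
for n,q,sg in(("bandup",(297,322),-1),("bandlo",(292,451),1)):
    a=np.array(rel(ray(s,f(*q),40)));d=np.array(rel(ray(s,f(*q),50)))-a; L=np.hypot(d[1],10); print(n,"Yc",a[1]+sg*2*L,a[0],a[0]+d[0])
E
```

```text
12.95 [575.7 -49.3 136. ] [1.7957e+02 1.5000e-01 1.0091e+02] [ 1.1  0.6 -0.3] 0.29338889043270744
wrist crop origin 143.5 118.5 x 2
scene crop origin 249.0 128.6 x 5
bandup Yc -0.4989711716360503 -50.9 -49.7
bandlo Yc 0.1999999999999993 -54.4 -53.0
```

View pics/d9_wrist.png

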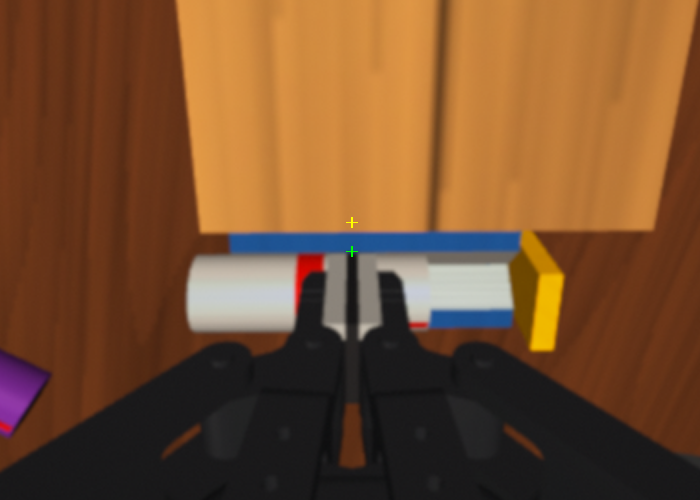

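View pics/d9_scene.png

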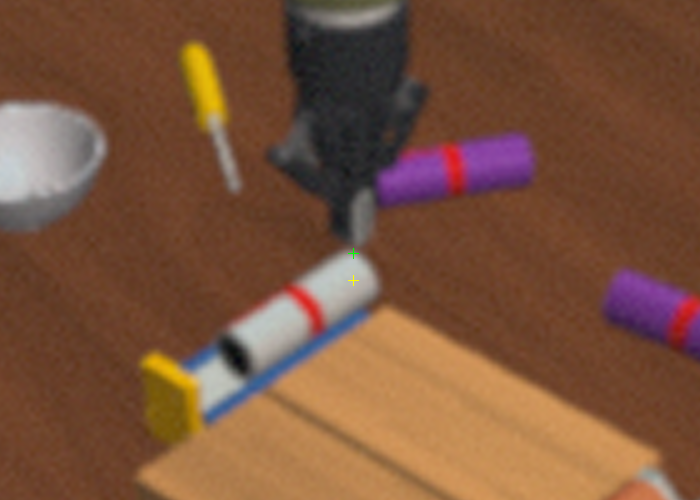

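Call:
drive_tool:
  moves:
    - [[-25, -24, 0], 0]
    - [[-50, -48, 0], 0]
    - [[-75, -72, 0], 0]
    - [[-100, -95, 0], 0]
    - [[-100, -95, -15], 0]
    - [[-100, -95, -35], 0]
    - [[-100, -95, -50], 0]
    - [[-100, -95, -55], 0]

```text
time: 13.72
tool_pos: [469.7, -143.7, 70.9]
tcp_rot: [-179.7, -0.2, 100.8]
ft_force: [-0.6, -0.2, 0.2]
finger_gap: 0.1
```

```bash
python3 look.py e1 wrist scene; python3 - <<'E'
from pw import *
s=pickle.load(open("s0.pkl","rb"))["top"]
for q in((417,260),(406,303),(412,281)): print(ray(s,q,20).round(0))
E
```

```text
13.7167 [ 469.7 -143.7   70.9] [-179.68   -0.22  100.82] [-0.6 -0.2  0.2] 0.12408016259047444
wrist crop origin 143.5 118.5 x 2
scene crop origin 258.2 120.4 x 5
[ 415. -252.   20.]
[ 302. -206.   20.]
[ 359. -230.   20.]
```

View pics/e1_wrist.png

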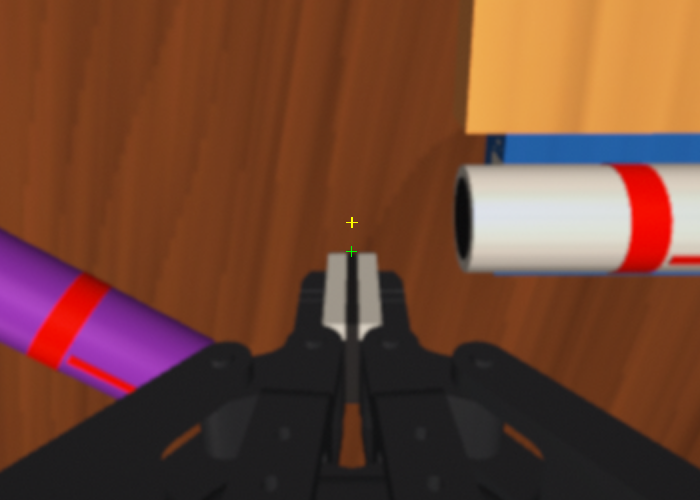

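View pics/e1_scene.png

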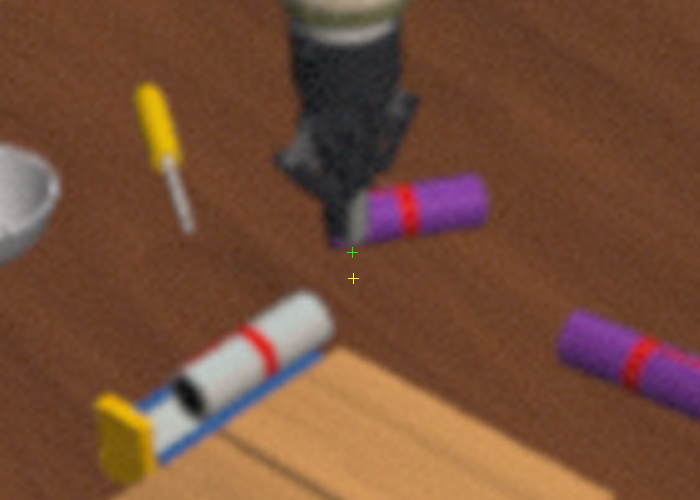

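Call:
drive_tool:
  moves:
    - [[0, 0, -10], 0]
    - [[0, 0, -20], 0]
    - [[0, 0, -30], 0]
    - [[0, 0, -38], 0]
    - [[0, 0, -44], 0]
    - [[0, 0, -48], 0]
    - [[0, 0, -50], 0]
    - [[0, 0, -50], 0]

```text
time: 14.48
tool_pos: [472.6, -145.0, 24.7]
tcp_rot: [-180.0, -0.0, 100.8]
ft_force: [-0.1, 0.5, -0.1]
finger_gap: 0.0
```

```bash
python3 look.py e2 wrist scene; python3 - <<'E'
from pw import *
from bench import r
t=r.sense()["tool_pos"];print(t,rel(t))
s=pickle.load(open("e2.pkl","rb"))["scene"]
im=s["pixels"][155:230,270:370,::-1]; cv2.imwrite("pics/e2z.png",cv2.resize(im,None,fx=7,fy=7,interpolation=cv2.INTER_CUBIC))
E
```

```text
14.4833 [ 472.6 -145.    24.7] [-1.7996e+02 -2.0000e-02  1.0085e+02] [-0.1  0.5 -0.1] 0.026252262128917923
wrist crop origin 143.5 118.5 x 2
scene crop origin 257.4 131.0 x 5
[ 473.19735448 -145.22890597   25.50867838] (np.float64(-150.0), np.float64(0.2))
```

View pics/e2z.png

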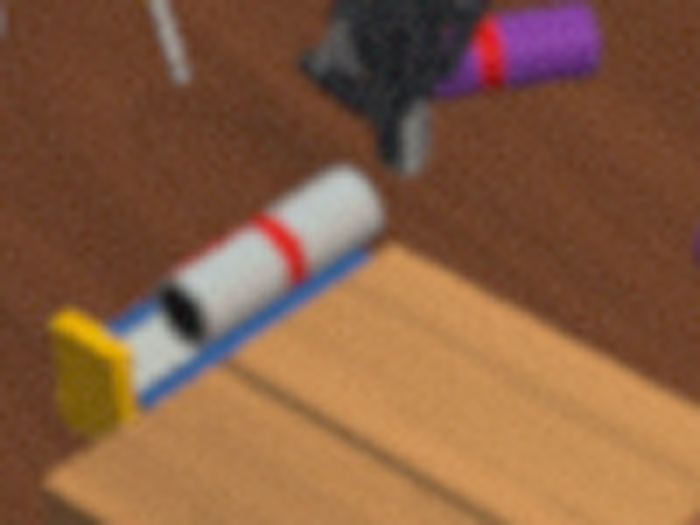

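View pics/e2_wrist.png

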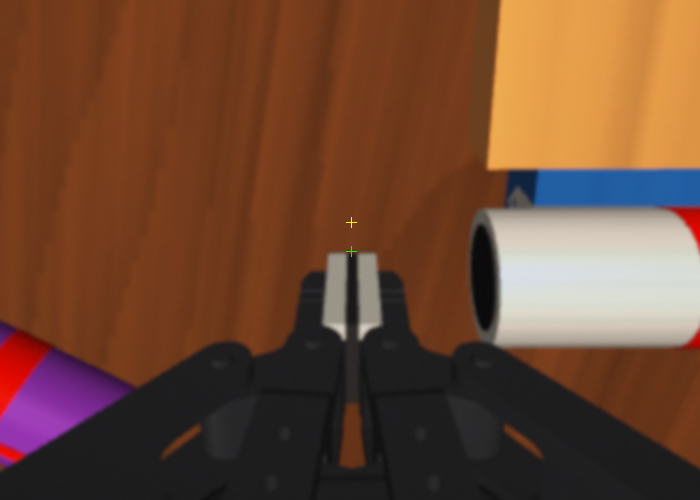

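```bash
python3 - <<'E'
from pw import *
s=pickle.load(open("e2.pkl","rb"))["scene"]
b=np.array([270+397/7,155+245/7])-.4-proj(s,(507.5,-107.5,30)); print("bias",b)
tip=np.array([270+400/7,155+172/7])-.4
for z in (25,30,35,40,45,50): print(z,proj(s,(473.2,-145.2,z))+b-tip)
E
```

```text
bias [0.39154358 1.05816471]
25 [1.04173565 3.00756428]
30 [1.02630934 1.88254186]
35 [1.01082353 0.75317991]
40 [ 0.99527787 -0.38054671]
45 [ 0.97967201 -1.51866336]
50 [ 0.96400561 -2.66119558]
```

The tips are at z≈38–40. I'll lower another 7 mm to push nearer the pipe's axis, then push slowly along the groove.

Call:
drive_tool:
  moves:
    - [[0, 0, -3], 0]
    - [[0, 0, -6], 0]
    - [[0, 0, -7], 0]
    - [[2.9, 0.6, -7], 0]
    - [[5.9, 1.1, -7], 0]
    - [[8.8, 1.7, -7], 0]
    - [[11.8, 2.3, -7], 0]
    - [[14.7, 2.8, -7], 0]

```text
time: 15.25
tool_pos: [488.1, -142.2, 18.3]
tcp_rot: [180.0, 0.0, 100.9]
ft_force: [0.8, 0.1, 0.1]
finger_gap: -0.0
```

Call:
drive_tool:
  moves:
    - [[2, 0.4, 0], 0]
    - [[4, 0.8, 0], 0]
    - [[6, 1.2, 0], 0]
    - [[8, 1.5, 0], 0]
    - [[10, 1.9, 0], 0]
    - [[12, 2.3, 0], 0]
    - [[14, 2.7, 0], 0]
    - [[16, 3.1, 0], 0]

```text
time: 15.92
tool_pos: [503.6, -139.2, 18.1]
tcp_rot: [-180.0, -0.0, 100.8]
ft_force: [-0.7, -1.1, 0.1]
finger_gap: -0.3
```

```bash
python3 look.py e3 wrist scene
```

```text
15.9167 [ 503.6 -139.2   18.1] [-179.98   -0.    100.84] [-0.7 -1.1  0.1] -0.29195698638876194
wrist crop origin 143.5 118.5 x 2
scene crop origin 251.4 136.4 x 5
```

View pics/e3_wrist.png

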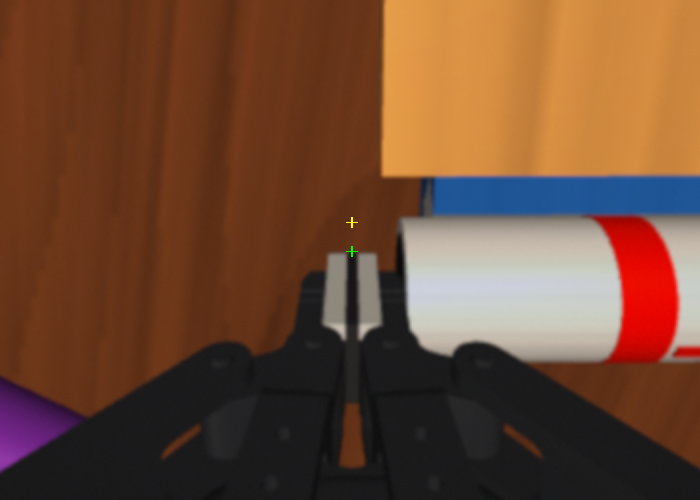

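View pics/e3_scene.png

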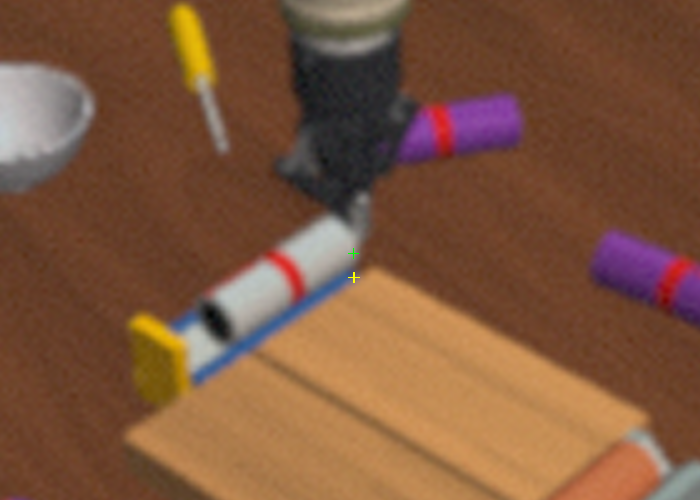

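Call:
drive_tool:
  moves:
    - [[2, 0.4, 0], 0]
    - [[4, 0.8, 0], 0]
    - [[6, 1.2, 0], 0]
    - [[8, 1.5, 0], 0]
    - [[10, 1.9, 0], 0]
    - [[12, 2.3, 0], 0]
    - [[14, 2.7, 0], 0]
    - [[16, 3.1, 0], 0]

```text
time: 16.68
tool_pos: [519.8, -136.0, 18.1]
tcp_rot: [-180.0, -0.0, 100.8]
ft_force: [-1.8, -1.1, -0.6]
finger_gap: 0.1
```

```bash
python3 look.py e4 wrist scene
```

```text
16.6833 [ 519.8 -136.    18.1] [-179.99   -0.    100.85] [-1.8 -1.1 -0.6] 0.10557527575543518
wrist crop origin 143.5 118.5 x 2
scene crop origin 248.4 138.6 x 5
```

View pics/e4_wrist.png

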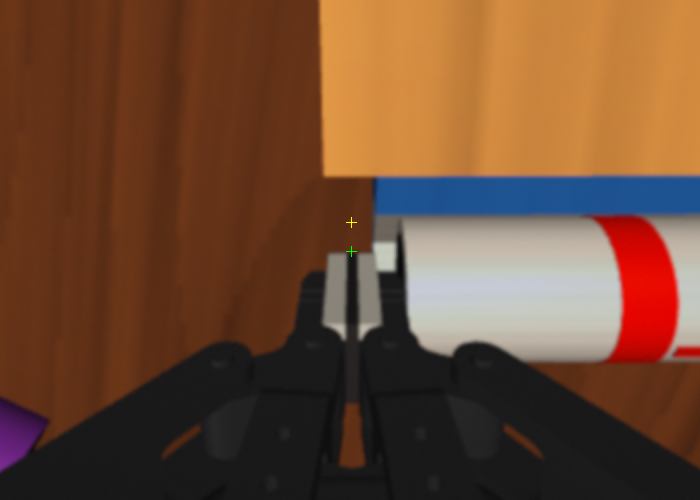

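View pics/e4_scene.png

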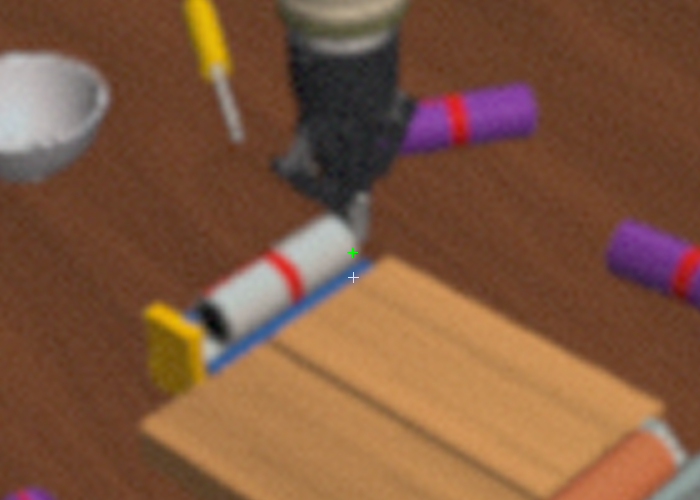

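The pipe is sliding with the fingers at about 2 N, with roughly 27 mm to go.

Call:
drive_tool:
  moves:
    - [[2, 0.4, 0], 0]
    - [[4, 0.8, 0], 0]
    - [[6, 1.2, 0], 0]
    - [[8, 1.5, 0], 0]
    - [[10, 1.9, 0], 0]
    - [[12, 2.3, 0], 0]
    - [[14, 2.7, 0], 0]
    - [[16, 3.1, 0], 0]

```text
time: 17.45
tool_pos: [535.8, -133.0, 18.2]
tcp_rot: [180.0, 0.0, 100.8]
ft_force: [-2.6, -0.3, 1.1]
finger_gap: -0.0
```

Call:
drive_tool:
  moves:
    - [[0.5, 0.1, 0], 0]
    - [[1, 0.2, 0], 0]
    - [[1.5, 0.3, 0], 0]
    - [[2, 0.4, 0], 0]
    - [[2.5, 0.5, 0], 0]
    - [[3, 0.6, 0], 0]
    - [[3.5, 0.7, 0], 0]
    - [[4, 0.8, 0], 0]

```text
time: 18.12
tool_pos: [539.6, -132.2, 18.2]
tcp_rot: [-180.0, -0.0, 100.8]
ft_force: [-1.8, -0.2, 0.6]
finger_gap: -0.1
```

```bash
python3 look.py e5 wrist scene
```

```text
18.1167 [ 539.6 -132.2   18.2] [-180.     -0.    100.84] [-1.8 -0.2  0.6] -0.14359596474218034
wrist crop origin 143.5 118.5 x 2
scene crop origin 244.4 141.2 x 5
```

View pics/e5_wrist.png

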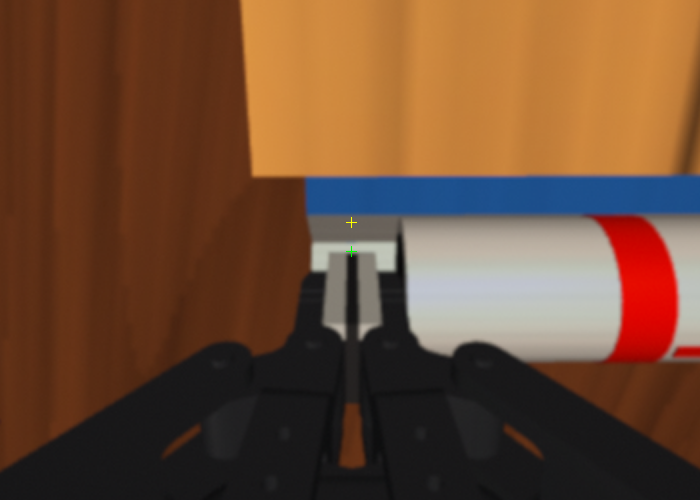

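View pics/e5_scene.png

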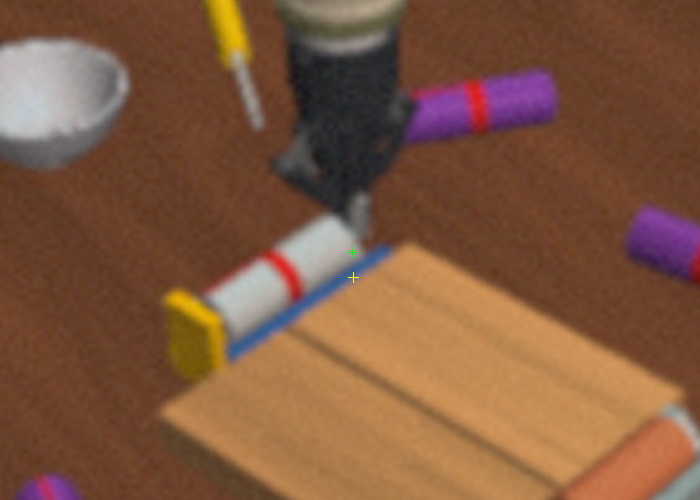

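Call:
drive_tool:
  moves:
    - [[0.5, 0.1, 0], 0]
    - [[1, 0.2, 0], 0]
    - [[1.5, 0.3, 0], 0]
    - [[2, 0.4, 0], 0]
    - [[2.5, 0.5, 0], 0]
    - [[3, 0.6, 0], 0]
    - [[3, 0.6, 0], 0]
    - [[3, 0.6, 0], 0]

```text
time: 18.88
tool_pos: [542.7, -131.6, 18.2]
tcp_rot: [180.0, 0.0, 100.8]
ft_force: [-1.4, -0.4, 0.0]
finger_gap: 0.2
```

Call:
drive_tool:
  moves:
    - [[0.3, 0.1, 0], 0]
    - [[0.6, 0.1, 0], 0]
    - [[0.9, 0.2, 0], 0]
    - [[1.2, 0.2, 0], 0]
    - [[1.5, 0.3, 0], 0]
    - [[1.8, 0.4, 0], 0]
    - [[2, 0.4, 0], 0]
    - [[2, 0.4, 0], 0]

```text
time: 19.55
tool_pos: [544.7, -131.2, 18.2]
tcp_rot: [180.0, 0.0, 100.8]
ft_force: [0.2, -0.6, 0.7]
finger_gap: 0.1
```

Call:
drive_tool:
  moves:
    - [[0.3, 0.1, 0], 0]
    - [[0.6, 0.1, 0], 0]
    - [[0.9, 0.2, 0], 0]
    - [[1.2, 0.2, 0], 0]
    - [[1.5, 0.3, 0], 0]
    - [[1.8, 0.4, 0], 0]
    - [[2, 0.4, 0], 0]
    - [[2, 0.4, 0], 0]

```text
time: 20.22
tool_pos: [546.6, -130.8, 18.2]
tcp_rot: [180.0, -0.0, 100.8]
ft_force: [-2.0, -0.4, -0.2]
finger_gap: -0.0
```

```bash
python3 look.py e6 wrist scene; python3 - <<'E'
from pw import *
d=pickle.load(open("e6.pkl","rb"))
im=d["scene"]["pixels"][170:230,255:335,::-1]; cv2.imwrite("pics/e6z.png",cv2.resize(im,None,fx=8,fy=8,interpolation=cv2.INTER_CUBIC)); save(d["wrist"],"e6w")
E
```

```text
20.2167 [ 546.6 -130.8   18.2] [180.    -0.   100.85] [-2.  -0.4 -0.2] -0.03171000293129049
wrist crop origin 143.5 118.5 x 2
scene crop origin 243.0 142.0 x 5
```

View pics/e6z.png

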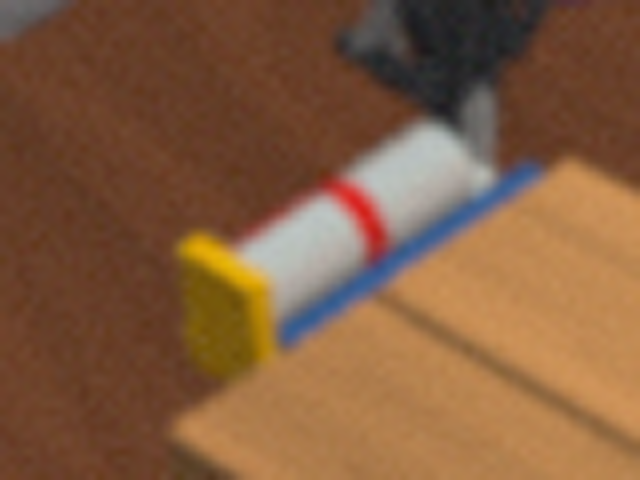

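View pics/e6w.png

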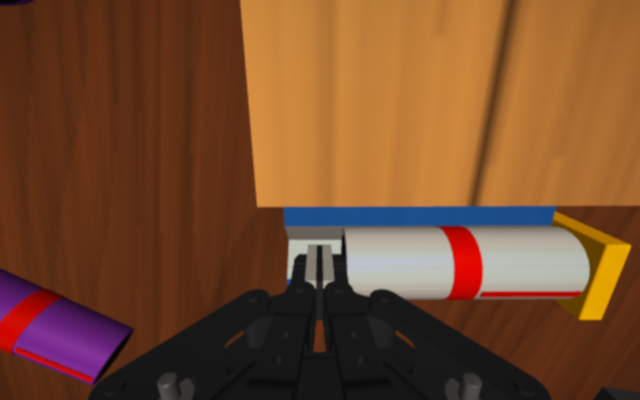

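Call:
drive_tool:
  moves:
    - [[0.3, 0.1, 0], 0]
    - [[0.6, 0.1, 0], 0]
    - [[0.9, 0.2, 0], 0]
    - [[1.2, 0.2, 0], 0]
    - [[1.5, 0.3, 0], 0]
    - [[1.5, 0.3, 0], 0]
    - [[1.5, 0.3, 0], 0]
    - [[1.5, 0.3, 0], 0]

```text
time: 20.98
tool_pos: [547.6, -130.6, 18.1]
tcp_rot: [-179.9, -0.0, 100.8]
ft_force: [-4.7, -1.3, 2.5]
finger_gap: 0.0
```

Call:
drive_tool:
  moves:
    - [[0.3, 0.1, 0], 0]
    - [[0.6, 0.1, 0], 0]
    - [[0.9, 0.2, 0], 0]
    - [[1.2, 0.2, 0], 0]
    - [[1.5, 0.3, 0], 0]
    - [[1.5, 0.3, 0], 0]
    - [[1.5, 0.3, 0], 0]
    - [[1.5, 0.3, 0], 0]

```text
time: 21.65
tool_pos: [547.6, -130.6, 17.9]
tcp_rot: [-179.8, -0.0, 100.8]
ft_force: [-13.0, -2.1, 7.6]
finger_gap: -0.0
```

The force rose to 13 N and the TCP stopped advancing, so the pipe is against the stop. Backing off along -x, then up.

Call:
drive_tool:
  moves:
    - [[-1.5, -0.3, 0], 0]
    - [[-4, -0.8, 0], 0]
    - [[-8, -1.6, 0], 0]
    - [[-14, -2.7, 0], 0]
    - [[-20, -4, 0], 0]
    - [[-26, -5, 0], 0]
    - [[-32, -6, 10], 0]
    - [[-40, -8, 25], 0]

```text
time: 22.32
tool_pos: [507.5, -137.6, 41.7]
tcp_rot: [-179.8, -0.1, 100.8]
ft_force: [1.3, -0.0, -0.0]
finger_gap: 0.3
```

Call:
drive_tool:
  moves:
    - [[-10, -2, 30], 0]
    - [[-20, -4, 60], 0]
    - [[-30, -6, 95], 0]
    - [[-40, -8, 130], 0]
    - [[-45, -10, 150], 0]
    - [[-45, -10, 150], 0]
    - [[-45, -10, 150], 0]
    - [[-45, -10, 150], 0]

```text
time: 22.98
tool_pos: [464.1, -148.1, 192.4]
tcp_rot: [-180.0, -0.0, 100.8]
ft_force: [1.0, -0.5, -0.5]
finger_gap: -0.0
```

```bash
python3 look.py f1 wrist scene top; python3 - <<'E'
from pw import *
d=pickle.load(open("f1.pkl","rb"))
for n,a,b in(("scene",255,165),("top",320,145)):
    im=d[n]["pixels"][b:b+80,a:a+90,::-1]; cv2.imwrite(f"pics/f1z_{n}.png",cv2.resize(im,None,fx=7,fy=7,interpolation=cv2.INTER_CUBIC))
save(d["wrist"],"f1w"); save(d["top"],"f1t")
E
```

```text
22.9833 [ 464.1 -148.1  192.4] [-1.7997e+02 -2.0000e-02  1.0083e+02] [ 1.  -0.5 -0.5] -0.0008305317119983055
wrist crop origin 143.5 118.5 x 2
scene crop origin 258.4 89.6 x 5
top crop origin 301.0 175.5 x 4
```

View pics/f1z_scene.png

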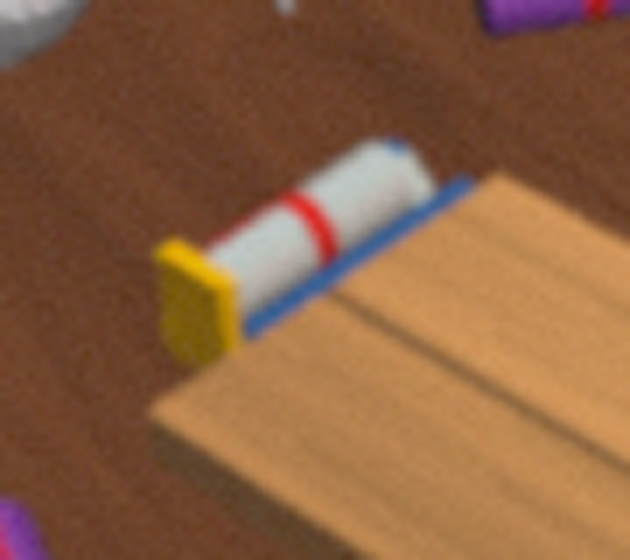

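View pics/f1w.png

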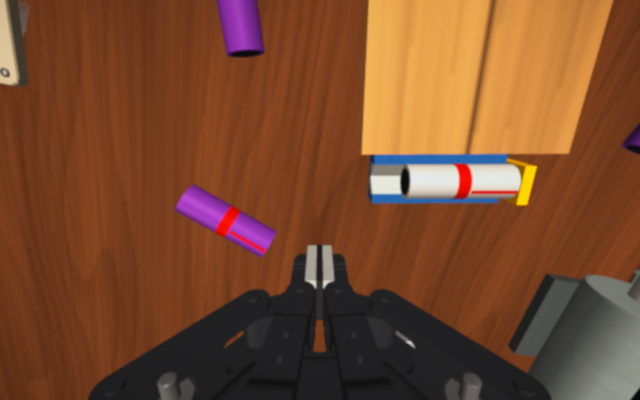

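View pics/f1t.png

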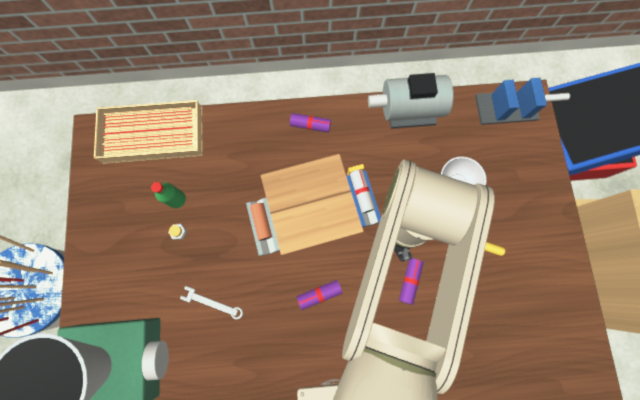

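```bash
python3 - <<'E'
from pw import *
from bench import r
s=pickle.load(open("f1.pkl","rb"))["wrist"]; t=pickle.load(open("f1.pkl","rb"))["top"]
print("rear centre",rel(ray(s,(404,181),40)),"band (top, z60)",rel(ray(s,(463,181),60)))
for q in((463,164),(463,199)): print("sil",rel(ray(s,q,40)))
im=cv2.cvtColor(t["pixels"],cv2.COLOR_RGB2HSV); m=(((im[...,0]<6)|(im[...,0]>174))&(im[...,1]>180)).astype(np.uint8); m[:, :345]=0;m[:,385:]=0;m[:170]=0;m[225:]=0
v,u=np.nonzero(m); print(len(u),u.mean(),v.mean(),"top band",rel(ray(t,(u.mean(),v.mean()),60)))
q=r.sense();print(q["time"],q["tool_pos"],q["ft_force"])
E
```

```text
rear centre (np.float64(-60.8), np.float64(0.5)) band (top, z60) (np.float64(-2.9), np.float64(5.6))
sil (np.float64(4.4), np.float64(20.3))
sil (np.float64(11.5), np.float64(-21.7))
12 362.8333333333333 189.33333333333334 top band (np.float64(0.1), np.float64(-0.3))
23.1333 [ 463.69925285 -147.70065935  191.33817026] [ 0.39306842 -0.02829467  0.3084482 ]
```

The rear end is at X≈-60.8 (expected -60), the band is at X≈0 and Y≈0 in the top view, and the hand is clear. Handing in.

```bash
python3 -c "
from bench import r
print(r.hand_in())"
```

```text
the job is handed in; nothing more can be done
None
```

I rolled the pipe along the board with both open fingers until it dropped into the blue V-block and squared itself. I then closed the fingers and pushed it endways with their outside until the force rose to 13 N and the hand stopped advancing against the stop. After that I backed off, raised the hand clear and handed in at about 23 s. The hand-in gives no verdict.

**Last checks:**
- **Position:** the top view put the red band at X≈0.1, Y≈-0.3 mm from the seat, and the wrist view put the rear end at X≈-60.8, Y≈0.5 mm (ideal -60, 0). The scene picture shows the pipe seated against the stop.
- **Hand clear:** the tool force read about 0 N, with the TCP at z≈191 mm.
- **Other things:** all except the bowl and screwdriver look unmoved in the last top view. Those two were partly hidden by the arm, but the hand never came near them. I did not measure any of them.

**Checks that disagreed:**
- **Fingertip position:** the cameras showed the fingertips about 10–15 mm behind the reported TCP, while the notes say 22 mm ahead. With the TCP level with the board top there was no contact, so I set heights by the pictures.
- **Board position:** the scene camera placed the board up to 6 mm from where the top and wrist cameras did. I used the top and wrist positions, which agreed.
- **Band height:** a single wrist reading of the band gave Y≈5.6 mm. I discounted it because the band's height along that oblique ray was only assumed, and the top view gave -0.3 mm.
- **Pipe skew:** the pipe kept about 5° of skew while rolling, and squared only when it dropped into the groove.

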